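# Hang the dip sensor in its fork and close the gate

### The arm

A 7-joint arm with a two-finger parallel gripper is mounted at the origin on the work surface. World frame = base frame: x ahead of the robot, y to its left, z up, the work surface at z = 0. Lengths are in m, angles in rad, forces in N, time in s.
With the tool pointing down it reaches from about 0.4 to 0.85 m from the base axis. Payload 10.4 kg.
Tool frame: the origin (TCP) lies on the mounting face of the last link; the fingertips stand r.tips_ahead ahead of it and the grasp point (between the pads) lies 164 mm ahead of it (r.tips_ahead is the distance from the TCP to the fingertips, in m); z points along the fingers, y is the line along which they close (so a half turn about z gives the same grasp; the last joint's range is limited). The gripper opens to 87 mm and grips with 3 to 60 N. Pads are 19 mm wide; open, the fingers measure 117 mm over their backs; the gripper's body (75 mm by 190 mm) begins 51 mm behind the grasp point.
Start: joints at [-1.32, 0.332, -0.065, 1.46, 0.022, 1.35, -0.088], TCP at [0.169, 0.602, 0.405] pointing down, gripper open.
Joint ranges: [-2.6, 2.6], [-0.5, 2.12], [-1.47, 1.34], [0.16, 2.42], [-1.27, 4.41], [0.06, 2.06], [-2.6, 2.6]. Speed limits (rad/s): [2.22, 2.22, 2.79, 2.79, 3.14, 3.14, 3.14].

### API

Orientations are given as a unit quaternion [x, y, z, w].
In Python, from bench import telemetry, imaging, job, r gives the robot as it stands.
- The arm moves only by the tool move_arm, never from a script. Its argument "steps" is a list of rows, each an object of numbers: "dx", "dy", "dz": the shift along the tool's x, y, z in cm; "spin": the turn about the tool's z in rad. In form: [{"dx": .., "dy": .., "dz": .., "spin": ..}, ...]. A call has 1 to 12 rows; each row shifts and turns the commanded pose from where the row before left it, along the tool's axes as they then stand; what a row does not reach is not made up. A row lasts 1/10 s, in which the tool goes at most 50 mm and 8.59 degrees, less where a joint would pass 70% of its speed; a pose out of reach is approached as far as the arm can. A call with a gripper value outside its range is refused whole. "claw" is the finger opening in cm, from 0 to 8.7, set as the call begins (left out, the last holds). The fingers move at their own pace and stop on an object; "squeeze" is the grip in N (left out, the last holds). Time passes only in rows, so rows that do not move let the fingers close. It gives the time, the measured TCP pose, the force, the opening and the grip force at its end, in the units of the state.
- telemetry.read_state(): the state, without advancing time (a new reading comes with each control period).
- imaging.camera(name): name is "side" or "top" or "wrist"; returns a dict with "img" (480x640x3 uint8, red, green, blue), "camera_matrix" (3x3 intrinsics, pixels), "R" (3x3) and "t" (3): a world point X has camera coordinates R X + t. Camera axes: x right, y down, z forward; pixel columns grow to the right and rows downward; lengths in m; the calibration is good to about 2 mm. A picture is of the moment at which its call begins. There is no depth.
- job.close_job(): hands the job in; it is judged then, once.
The state is a dict: "time": time; "joint_positions": joint angles; "joint_vel": joint speeds; "joint_torque": joint torques, N m; "ee_pos": TCP position; "eef_rot": TCP orientation; "ft_force": force on the tool from outside, world axes, zero at the start; "torque": the same for the moment, N m; "width": finger opening in m; "grip_force": force on a finger pad.
Only numpy, scipy, OpenCV 4.12 (cv2) and the standard library are available. Lean on these libraries where they do the work, as an engineer would, in place of code of your own. Each camera call takes 0.05 s, during which the arm holds its last target. There are 200 camera calls.

### The job

Pinch the dip sensor firmly by the two small bosses on its head and lift it level, clear of its rack; then ease the grip so that it swings down and hangs plumb between the fingers, and grip it again. Hang it by its collar in the fork of the holder, at the closed end of the slot, let go, and then swing the gate fully shut across the fork's mouth. Never let the sensor touch the bench, and leave the two jars, the bottle and the beaker where they stand.

Things in the scene. Friction and masses are not known exactly. Their poses are not given: they have to be found in the camera images.
- sensor: Steel dip sensor, 182 mm long, about 0.38 kg, lying level on the rack. Origin midway between its two bosses; x along its axis to the head end, y along the bosses, z up while it lies. Head: grey block 34 x 22 x 22 mm, x -13 to +21 mm; on each y side a flat round boss 14 mm across stands out 4 mm (30 mm over both): pinch these, closing along y.
- sensor_collar (a point): Centre of the collar's lower face, on the axis, at sensor x = -36 mm. Neck 16 mm thick from x -13 to -30, collar disc 42 mm across from -30 to -36, shaft 14 mm thick to -106, thicker end 20 mm to -160 mm.
- sensor_tip (a point): Middle of the sensor's tip, at sensor x = -161.5 mm. Centre of mass near x = -80 mm. Pinched on the bosses with about 90 N a pad it stays level when lifted; as the grip is eased bit by bit, the fingers barely opening, the bosses slip round from about 40 N; near 6 N it hangs plumb, below about 3 N a pad it drops. The load moment at the wrist then vanishes.
- rack: White fixed rack, any yaw; origin: middle of its base on the bench, x along it to the sensor's head end. Base 215 x 70 x 8 mm. Bosses lie at about rack x = 75 mm, 45 mm above the bench. A block 16 mm wide carries the head (x 66 to 92, top at 34 mm), a rest with cheeks 20 mm apart the shaft (x = -21, cheek tops at 50 mm).
- stand: Fixed metal holder; origin on the bench under the hanging place, x from there to the post, so the fork's mouth faces -x. Post 16 mm thick at x = 90, 170 mm high; base x 50 to 160, 120 mm wide. Fork top 150 mm up, 8 mm thick: two tines 12 mm wide from x = 11 (slot's closed end) to -45 mm, slot 22 mm wide about y = 0.
- fork_seat (a point): Hanging place: on the slot's middle line at tine-top level (150 mm up), 11 mm from the slot's closed end. The sensor hangs here by its collar, shaft in the slot, bosses 186 mm and tip 24 mm above the bench.
- gate (a joint): Gate angle, rad: 0 = shut across the mouth (stop), grows as it swings outward to 2.7; starts well open (2.05 to 2.6). Vertical axis, light friction (0.6 N at the pin), stays where left. At angle a the pin is 36 mm from the hinge in direction (-sin a, -cos a) of the stand's x, y.
- gate_hinge (a point): The gate's hinge axis near the end of the +y tine (stand x = -39, y = +17 mm), at tine-top level (150 mm).
- gate_pin (a point): Top of the upright pin at the gate's free end: 10 mm across, top 174 mm above the bench, standing 18 mm above the gate's bar (46 x 10 mm, top at 156 mm). Push it, or pinch it from above.
- jar: Low white jar, 54 mm across, 75 mm high, origin at its underside; beside the rack. Leave alone.
- flask: White bottle, 58 mm across, 120 mm high, origin at its underside; beside the holder's post. Leave alone.
- beaker: Open clear beaker, 64 mm across the rim, 85 mm high, origin at its underside; between rack and holder. Leave alone.
- pot: Small white jar, 46 mm across, 60 mm high, origin at its underside; beside the holder's fork. Leave alone.
Mind the look-alikes: they are no part of the job. What is shaped like the stand but pink is not meant.

How it is judged:
By the outcome, as a careful person would: the job done as asked, in the order asked, and still so for the second after the job is handed in, with the robot touching nothing.
It also fails if it takes over 67 s, if anything falls off the work surface, if the arm or the gripper's body presses on something with over 40 N, if the wrist force passes 120 N, or if a joint passes its speed limit or range.

## Working session

There is one attempt and no reset: what is moved stays moved. The work goes in short steps, Python scripts to look and compute and a tool call to move; the robot and the scene stay as the last step left them, time stands still between calls to the robot, and variables do not carry over. Pictures are saved under pics/ and viewed, at most 10 in all, crops included, and the job is handed in when it is done.

Besides the shell and the picture viewer there is one more tool, called after "Request:" in YAML: its name, and indented under it one key for each argument. move_arm: Moves the arm, as the interface text tells. Its arguments: {"type":"object","properties":{"steps":{"type":"array","items":{"type":"object","properties":{"dx":{"type":"number"},"dy":{"type":"number"},"dz":{"type":"number"},"spin":{"type":"number"}}}},"claw":{"type":"number"},"squeeze":{"type":"number"}},"required":["steps"]}

```bash
ls; mkdir -p pics; cat > h.py <<'E'
import numpy as np, cv2
from bench import telemetry, imaging, job, r
from scipy.spatial.transform import Rotation as R
def ray(c,u,v,z):
    "world point at height z seen at pixel u,v"
    K,Rm,t=[np.array(c[k]) for k in("camera_matrix","R","t")]
    d=Rm.T@np.linalg.solve(K,[u,v,1]);o=-Rm.T@t
    return o+d*(z-o[2])/d[2]
def proj(c,X):
    K,Rm,t=[np.array(c[k]) for k in("camera_matrix","R","t")]
    p=K@(Rm@np.array(X)+t);return p[:2]/p[2]
def snap(n,f,crop=None,s=1):
    c=imaging.camera(n);im=c["img"]
    if crop: x0,y0,x1,y1=crop;im=im[y0:y1,x0:x1]
    im=cv2.resize(im,None,fx=s,fy=s,interpolation=cv2.INTER_CUBIC)
    cv2.imwrite(f"pics/{f}.png",im[:,:,::-1]);return c
E
python3 - <<'E'
from h import *
import pickle
print(telemetry.read_state(), r.tips_ahead)
a=snap("top","top1");b=snap("side","side1")
pickle.dump((a,b),open("cams.pkl","wb"))
for c in(a,b): print(np.array(c["R"]).round(3).tolist(),(-np.array(c["R"]).T@np.array(c["t"])).round(3), np.array(c["camera_matrix"]).round(1).tolist())
E
```

```text
pics
{'time': 0.0, 'joint_positions': array([-1.31960581,  0.33285193, -0.06467141,  1.46092319,  0.02160335,
        1.34991332, -0.08848749]), 'joint_vel': array([ 2.94908989e-04, -7.13363586e-05, -5.08220954e-04, -9.98683295e-04,
       -1.70053702e-04, -1.17800904e-03,  2.38016216e-03]), 'joint_torque': array([ 1.60714603e-04, -6.23236370e+01,  2.48915702e-02, -3.89915729e+01,
       -6.13127556e-02,  3.93117161e-02,  1.23776317e-04]), 'ee_pos': array([0.16896412, 0.60159403, 0.40397481]), 'eef_rot': array([ 1.36464669e-01,  9.90644691e-01, -6.97910152e-04, -5.67378853e-05]), 'ft_force': array([-1.49187744,  0.27768446, -0.04326509]), 'torque': array([-0.00501685,  0.02000356, -0.04525377]), 'grip_force': 0.0, 'width': 0.08693748916995434} 0.1822
[[0.024, -1.0, -0.0], [-0.996, -0.023, -0.083], [0.083, 0.002, -0.997]] [ 0.375 -0.004  0.984] [[458.5, 0.0, 326.5], [0.0, 458.5, 232.5], [0.0, 0.0, 1.0]]
[[0.998, -0.057, 0.01], [-0.021, -0.525, -0.851], [0.054, 0.849, -0.526]] [ 0.414 -0.859  0.669] [[442.8, 0.0, 320.0], [0.0, 442.8, 250.8], [0.0, 0.0, 1.0]]
```

View pics/top1.png

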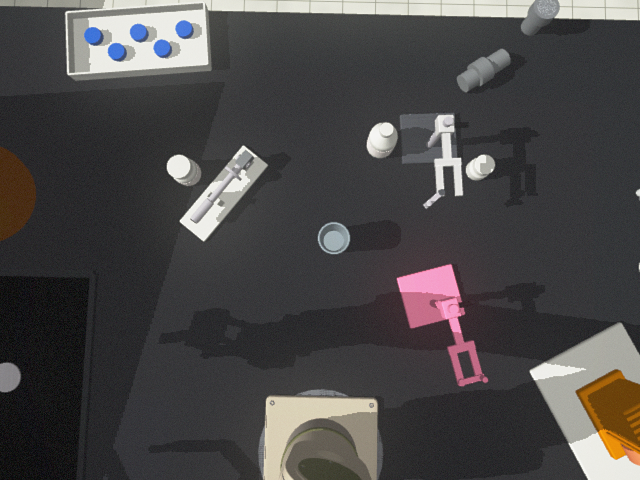

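View pics/side1.png

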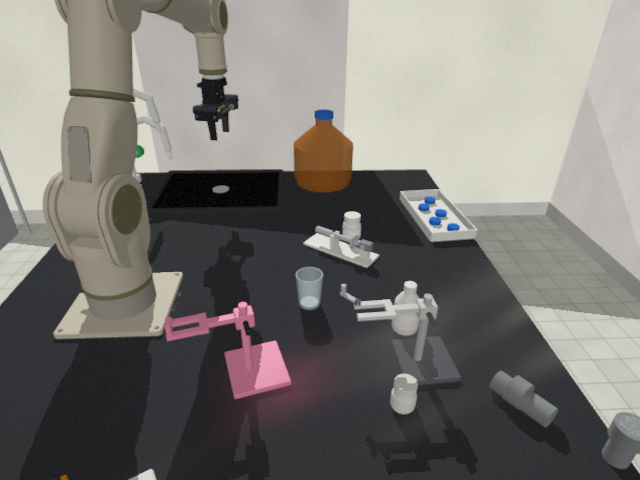

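The top view shows the sensor with its head near (245,158) and tip near (197,215). The grey stand has its post at (445,125), fork at (450,178) and gate pin near (428,205). I'll enlarge both.

```bash
python3 - <<'E'
from h import *
import pickle
a,b=pickle.load(open("cams.pkl","rb"))
def crop(c,x0,y0,w,h,s): return cv2.resize(c["img"][y0:y0+h,x0:x0+w],None,fx=s,fy=s,interpolation=cv2.INTER_CUBIC)
t=np.hstack([crop(a,172,135,100,110,4),crop(a,398,105,100,110,4)])
cv2.imwrite("pics/c1.png",t[:,:,::-1])
t=np.hstack([crop(b,295,200,100,75,4),crop(b,335,280,100,75,4)])
cv2.imwrite("pics/c2.png",t[:,:,::-1])
E
```

```text
(no output)
```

View pics/c1.png

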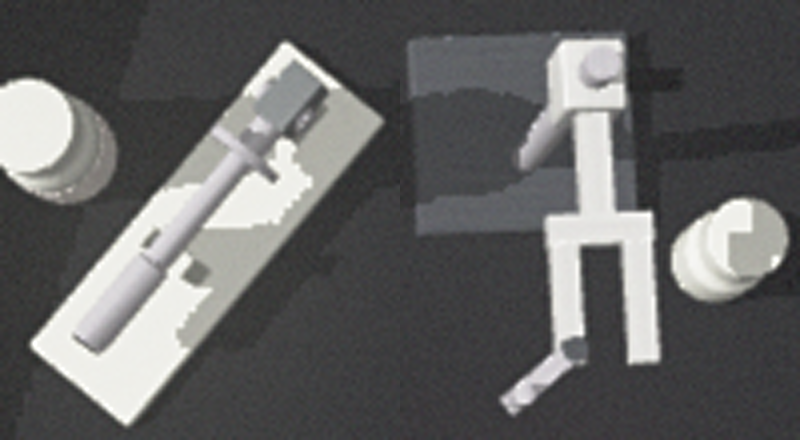

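```bash
cat > m.py <<'E'
from h import *
import pickle
a,b=pickle.load(open("cams.pkl","rb"))
A=lambda x,y,z: ray(a,172+x/4-.375,135+y/4-.375,z)
B=lambda x,y,z: ray(a,398+(x-400)/4-.375,105+y/4-.375,z)
c=[A(*p,.008) for p in[(285,40),(384,122),(128,426),(30,346)]]
print("rack corners",np.round(c,4).tolist())
print("len",[np.linalg.norm(c[i]-c[(i+1)%4]).round(4) for i in range(4)],"ctr",np.mean(c,0).round(4))
d=(c[0]+c[1]-c[2]-c[3])/2; yr=np.arctan2(d[1],d[0]);print("rack yaw",yr, "boss pred",np.mean(c,0)[:2]+.075*np.array([np.cos(yr),np.sin(yr)]))
tip=A(88,345,.045);col=A(243,153,.045);hd=A(304,80,.056)
print("tip,collar,headend",tip,col,hd,"yaw",np.arctan2(*(col-tip)[1::-1]))
for n,p in dict(hl=(552,215),hr=(653,212),cl=(583,245),cr=(622,243),rt_in=(627,363),rt_out=(660,361),lt_in=(582,335)).items(): print(n,B(*p,.15).round(4))
print("pin",B(518,390,.174).round(4),"gate end",B(510,405,.156).round(4),"hinge",B(574,348,.156).round(4))
E
python3 m.py
```

```text
rack corners [[0.6438, 0.1839, 0.008], [0.5999, 0.1286, 0.008], [0.4321, 0.2595, 0.008], [0.4737, 0.3139, 0.008]]
len [np.float64(0.0706), np.float64(0.2128), np.float64(0.0685), np.float64(0.2141)] ctr [0.5374 0.2215 0.008 ]
rack yaw -0.6572880189290095 boss pred [0.5967373  0.17566223]
tip,collar,headend [0.47117383 0.27199899 0.045     ] [0.57328744 0.19627845 0.045     ] [0.60982977 0.16406435 0.056     ] yaw -0.6380596573169343
hl [ 0.5872 -0.201   0.15  ]
hr [ 0.5897 -0.2478  0.15  ]
cl [ 0.5734 -0.2154  0.15  ]
cr [ 0.5748 -0.2334  0.15  ]
rt_in [ 0.5188 -0.2357  0.15  ]
rt_out [ 0.5201 -0.2509  0.15  ]
lt_in [ 0.5313 -0.215   0.15  ]
pin [ 0.5014 -0.1805  0.174 ] gate end [ 0.4972 -0.1808  0.156 ] hinge [ 0.5241 -0.2099  0.156 ]
```

View pics/c2.png

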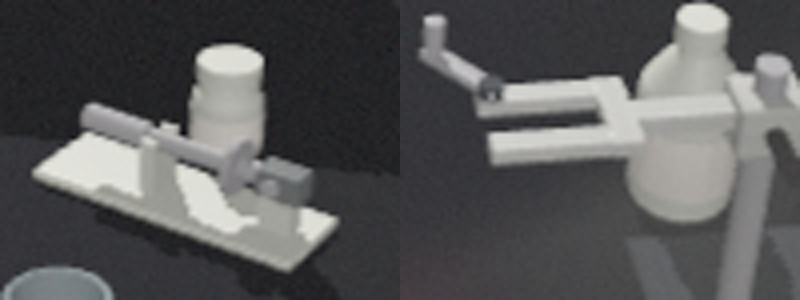

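The side crop agrees with the top view: the sensor lies level in the rack and the gate is open outward on the +y tine. The estimates are bosses at about (0.597, 0.176), sensor yaw about -0.65, seat at about (0.564, -0.225), stand yaw about 0.04 and gate angle about 2.5. I'll set out from these.

```bash
cat >> h.py <<'E'
def plan(P,yaw=None):
    "shift in tool axes (cm) to bring the grasp point to P, after spinning tool y to world angle yaw"
    s=telemetry.read_state();Q=R.from_quat(s["eef_rot"]);m=Q.as_matrix()
    ya=np.arctan2(m[1,1],m[0,1]);sp=0
    if yaw is not None:
        sp=-((yaw-ya+np.pi/2)%np.pi-np.pi/2);Q=Q*R.from_euler("z",sp);m=Q.as_matrix()
    g=s["ee_pos"]+.164*m[:,2]
    print("t",round(s["time"],2),"grasp",g.round(4),"yaw",ya.round(4),"spin",round(float(sp),3),"shift",(m.T@(np.array(P)-g)*100).round(2),"w",round(s["width"],4),"F",s["ft_force"].round(1),"M",s["torque"].round(2),"gf",round(s["grip_force"],1))
E
python3 -c "
from h import *
plan((.597,.176,.15),.918)"
```

```text
t 0.1 grasp [0.1689 0.6014 0.2401] yaw 1.297 spin 0.379 shift [-59.84  -7.78   9.05] w 0.0866 F [-0.4  0.1 -0.1] M [ 0.    0.   -0.06] gf 0.0
```

Request:
move_arm:
  steps:
    - {"spin":0.126}
    - {"spin":0.126}
    - {"spin":0.127}
    - {"dx":-3,"dy":-0.4}
    - {"dx":-4.3,"dy":-0.55}
    - {"dx":-4.3,"dy":-0.55}
    - {"dx":-4.3,"dy":-0.55}
    - {"dx":-4.3,"dy":-0.55}
    - {"dx":-4.3,"dy":-0.55}
    - {"dx":-4.3,"dy":-0.55}
    - {"dx":-4.3,"dy":-0.55}
    - {"dx":-4.3,"dy":-0.55}
  claw: 8.7

```text
$.steps[0]: bad value
```

Request:
move_arm:
  steps:
    - {"dx":-4.3,"dy":-0.55}
    - {"dx":-4.3,"dy":-0.55}
    - {"dx":-4.3,"dy":-0.55}
    - {"dx":-4.3,"dy":-0.55}
    - {"dx":-3.8,"dy":-0.6}
    - {"dx":-2,"dy":-0.3}
    - {}

```text
$.steps[0]: bad value
```

```bash
python3 -c "
from h import *
import pickle
c=snap('wrist','w1')
pickle.dump(c,open('w1.pkl','wb'))
plan((.597,.176,.15),.918)
for X in [(.597,.176,.045),(.47,.272,.045)]: print(proj(c,X))"
```

```text
t 0.15 grasp [0.1689 0.6015 0.2401] yaw 1.297 spin 0.379 shift [-59.84  -7.79   9.05] w 0.0869 F [-0.4  0.3  0.5] M [-0.02  0.02 -0.03] gf 0.0
[ 91.41996232 603.9648709 ]
[118.77552044 519.8888482 ]
```

View pics/w1.png

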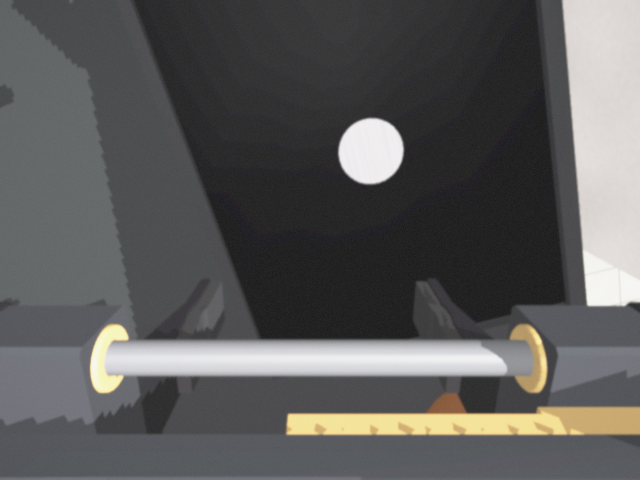

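The moves were refused because each row needs all four keys. The picture shows only the start surroundings, with the fingers at rows 280–350. I'll resend the moves with full rows.

Request:
move_arm:
  steps:
    - {"dx":0,"dy":0,"dz":0,"spin":0.126}
    - {"dx":0,"dy":0,"dz":0,"spin":0.126}
    - {"dx":0,"dy":0,"dz":0,"spin":0.127}
    - {"dx":-3,"dy":-0.4,"dz":0,"spin":0}
    - {"dx":-4.3,"dy":-0.55,"dz":0,"spin":0}
    - {"dx":-4.3,"dy":-0.55,"dz":0,"spin":0}
    - {"dx":-4.3,"dy":-0.55,"dz":0,"spin":0}
    - {"dx":-4.3,"dy":-0.55,"dz":0,"spin":0}
    - {"dx":-4.3,"dy":-0.55,"dz":0,"spin":0}
    - {"dx":-4.3,"dy":-0.55,"dz":0,"spin":0}
    - {"dx":-4.3,"dy":-0.55,"dz":0,"spin":0}
    - {"dx":-4.3,"dy":-0.55,"dz":0,"spin":0}
  claw: 8.7

```text
time: 1.35
ee_pos: [0.4379, 0.3349, 0.4047]
eef_rot: [0.321, 0.947, 0.0, -0.0]
ft_force: [0.4, 1.5, -0.3]
width: 0.0871
grip_force: 0.0
```

Request:
move_arm:
  steps:
    - {"dx":-4.3,"dy":-0.55,"dz":0,"spin":0}
    - {"dx":-4.3,"dy":-0.55,"dz":0,"spin":0}
    - {"dx":-4.3,"dy":-0.55,"dz":0,"spin":0}
    - {"dx":-4.3,"dy":-0.55,"dz":0,"spin":0}
    - {"dx":-3.5,"dy":-0.6,"dz":0,"spin":0}
    - {"dx":-2,"dy":-0.4,"dz":0,"spin":0}
    - {"dx":0,"dy":0,"dz":0,"spin":0}

```text
time: 2.05
ee_pos: [0.5994, 0.1697, 0.4042]
eef_rot: [0.323, 0.946, -0.001, 0.0]
ft_force: [-0.3, -0.1, 0.8]
width: 0.0869
grip_force: 0.0
```

```bash
python3 -c "
from h import *
import pickle
c=snap('wrist','w2')
pickle.dump(c,open('w2.pkl','wb'))
plan((.597,.176,.15),.918)
for X in [(.597,.176,.045),(.47,.272,.045)]: print(proj(c,X))"
```

```text
t 2.1 grasp [0.5982 0.1717 0.2402] yaw 0.9154 spin -0.003 shift [0.36 0.27 9.02] w 0.087 F [-0.6 -0.4 -0.2] M [-0.    0.02 -0.01] gf 0.0
[323.93546386 198.83086575]
[322.54905917  -7.49456401]
```

View pics/w2.png

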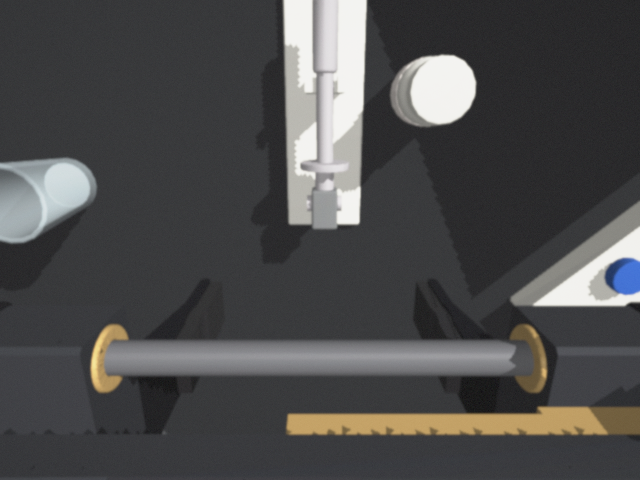

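The wrist view shows the sensor running straight up the image. The bosses are at about (325,203), the collar at (325,166) and the shaft at column 325, so yaw is nearly right.

```bash
python3 -c "
from h import *
import pickle
c=pickle.load(open('w2.pkl','rb'))
b=ray(c,325,203,.045);t=ray(c,325,20,.045);k=ray(c,325,166,.045)
y=np.arctan2(*(b-t)[1::-1]);print(b,k,np.linalg.norm(b-k),y)
plan((b[0],b[1],.045),y+np.pi/2)"
```

```text
[0.6005519  0.17445929 0.045     ] [0.57476583 0.19418517 0.045     ] 0.03246586082028288 -0.6530210287869753
t 2.1 grasp [0.5982 0.1717 0.2402] yaw 0.9154 spin -0.002 shift [-0.02  0.38 19.52] w 0.087 F [-0.6 -0.4 -0.2] M [-0.    0.02 -0.01] gf 0.0
```

Request:
move_arm:
  steps:
    - {"dx":0,"dy":0.2,"dz":3,"spin":0}
    - {"dx":0,"dy":0.2,"dz":3,"spin":0}
    - {"dx":0.05,"dy":0,"dz":3,"spin":0}
    - {"dx":0,"dy":0,"dz":3,"spin":0}
    - {"dx":0,"dy":0,"dz":3,"spin":0}
    - {"dx":0,"dy":0,"dz":2.5,"spin":0}
    - {"dx":0,"dy":0,"dz":1.5,"spin":0}
    - {"dx":0,"dy":0,"dz":0.5,"spin":0}
    - {"dx":0,"dy":0,"dz":0,"spin":0}
    - {"dx":0,"dy":0,"dz":0,"spin":0}
  claw: 6

```text
time: 3.1
ee_pos: [0.6003, 0.177, 0.211]
eef_rot: [0.321, 0.947, 0.001, 0.001]
ft_force: [0.1, 0.4, 0.3]
width: 0.06
grip_force: 0.0
```

```bash
python3 -c "
from h import *
snap('wrist','w3',(220,100,420,380),2)
plan((.600,.1748,.045),.9175)"
```

```text
t 3.15 grasp [0.6006 0.1771 0.0472] yaw 0.9181 spin 0.001 shift [-0.09 -0.22  0.22] w 0.0599 F [-0.4  0.   0.5] M [ 0.   -0.02 -0.04] gf 0.0
```

View pics/w3.png

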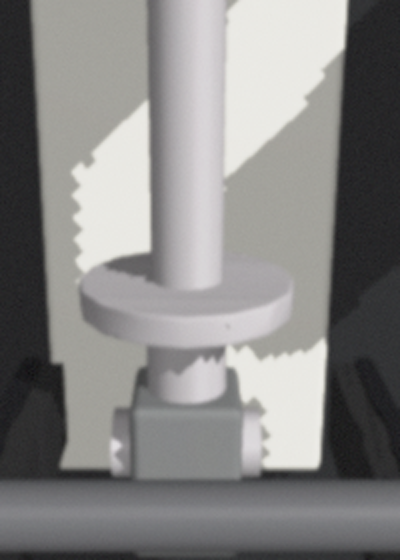

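The close view shows the bosses at about (313,320) in the full picture, slightly off centre towards -y. I'll check that point against the plan.

```bash
python3 -c "
from h import *
c=imaging.camera('wrist')
print(proj(c,(.600,.1748,.045)), ray(c,313,321,.045), ray(c,313,264,.045),ray(c,220+187/2,100+145,.045))
s=telemetry.read_state();m=R.from_quat(s['eef_rot']).as_matrix();print(proj(c,s['ee_pos']+.164*m[:,2]))"
```

```text
[314.44903119 318.05400127] [0.60073592 0.17346612 0.045     ] [0.58032235 0.18921234 0.045     ] [0.57406071 0.1942909  0.045     ]
[319.53721279 318.83222398]
```

Request:
move_arm:
  steps:
    - {"dx":-0.1,"dy":-0.25,"dz":0.2,"spin":0}
    - {"dx":0,"dy":0,"dz":0,"spin":0}
    - {"dx":0,"dy":0,"dz":0,"spin":0}

```text
time: 3.5
ee_pos: [0.5991, 0.1738, 0.2079]
eef_rot: [0.321, 0.947, 0.0, 0.0]
ft_force: [0.6, -0.6, 0.9]
width: 0.0602
grip_force: 0.0
```

Request:
move_arm:
  steps:
    - {"dx":0,"dy":0,"dz":0,"spin":0}
    - {"dx":0,"dy":0,"dz":0,"spin":0}
    - {"dx":0,"dy":0,"dz":0,"spin":0}
    - {"dx":0,"dy":0,"dz":0,"spin":0}
    - {"dx":0,"dy":0,"dz":0,"spin":0}
    - {"dx":0,"dy":0,"dz":0,"spin":0}
    - {"dx":0,"dy":0,"dz":0,"spin":0}
    - {"dx":0,"dy":0,"dz":0,"spin":0}
  claw: 2.5
  squeeze: 60

```text
time: 4.3
ee_pos: [0.5992, 0.1741, 0.2078]
eef_rot: [0.321, 0.947, 0.0, 0.0]
ft_force: [-0.3, -0.2, -0.5]
width: 0.0289
grip_force: 60.0
```

```bash
python3 -c "
from h import *
plan((.6003,.1743,.045),.9175)"
```

```text
t 4.3 grasp [0.5992 0.1741 0.0438] yaw 0.918 spin 0.0 shift [-0.07  0.08 -0.12] w 0.0289 F [-0.3 -0.2 -0.5] M [-0.03 -0.19 -0.05] gf 60.0
```

Request:
move_arm:
  steps:
    - {"dx":0,"dy":0,"dz":-0.3,"spin":0}
    - {"dx":0,"dy":0,"dz":-0.5,"spin":0}
    - {"dx":0,"dy":0,"dz":-0.7,"spin":0}
    - {"dx":0,"dy":0,"dz":-1,"spin":0}
    - {"dx":0,"dy":0,"dz":-1,"spin":0}
    - {"dx":0,"dy":0,"dz":-1,"spin":0}
    - {"dx":0,"dy":0,"dz":0,"spin":0}

```text
time: 5.0
ee_pos: [0.5997, 0.1741, 0.2549]
eef_rot: [0.321, 0.947, 0.001, 0.001]
ft_force: [0.4, 0.3, -4.1]
width: 0.0286
grip_force: 60.0
```

```bash
python3 -c "
from h import *
c=snap('wrist','w4',(220,0,420,380),1.5)
plan((.6003,.1743,.30),.9175)"
```

```text
t 5.05 grasp [0.5997 0.1742 0.0898] yaw 0.918 spin 0.001 shift [ -0.06   0.08 -21.02] w 0.0287 F [ 0.   0.  -4.2] M [-0.25 -0.28  0.04] gf 60.0
```

View pics/w4.png

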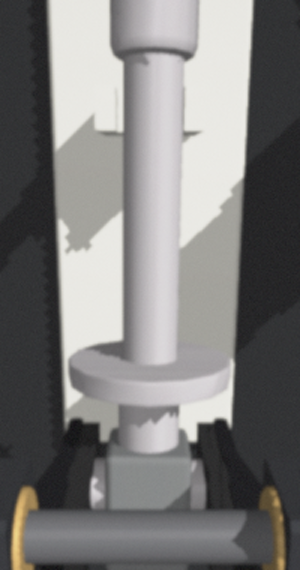

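The wrist view shows the sensor held between the pads and still level, well clear of the rack. The weight reads 4 N and the moment 0.35 N·m. I'll lift on.

Request:
move_arm:
  steps:
    - {"dx":0,"dy":0,"dz":-1,"spin":0}
    - {"dx":0,"dy":0,"dz":-1.5,"spin":0}
    - {"dx":0,"dy":0,"dz":-2,"spin":0}
    - {"dx":0,"dy":0,"dz":-2,"spin":0}
    - {"dx":0,"dy":0,"dz":-2,"spin":0}
    - {"dx":0,"dy":0,"dz":-2,"spin":0}
    - {"dx":0,"dy":0,"dz":-2,"spin":0}
    - {"dx":0,"dy":0,"dz":-2,"spin":0}
    - {"dx":0,"dy":0,"dz":-2,"spin":0}
    - {"dx":0,"dy":0,"dz":-2,"spin":0}
    - {"dx":0,"dy":0,"dz":-1.5,"spin":0}
    - {"dx":0,"dy":0,"dz":-1,"spin":0}

```text
time: 6.25
ee_pos: [0.5991, 0.1738, 0.4647]
eef_rot: [0.321, 0.947, 0.001, 0.001]
ft_force: [0.2, -0.3, -5.0]
width: 0.0291
grip_force: 60.0
```

Request:
move_arm:
  steps:
    - {"dx":0,"dy":0,"dz":0,"spin":0}
    - {"dx":0,"dy":0,"dz":0,"spin":0}
  squeeze: 45

```text
time: 6.45
ee_pos: [0.5991, 0.174, 0.4621]
eef_rot: [0.321, 0.947, -0.0, -0.0]
ft_force: [-0.6, 0.6, -3.7]
width: 0.0289
grip_force: 45.0
```

```bash
python3 -c "
from h import *
plan((.6003,.1743,.30),.9175)"
```

```text
t 6.45 grasp [0.5989 0.174  0.2981] yaw 0.918 spin 0.001 shift [-0.09  0.11 -0.19] w 0.0289 F [-0.6  0.6 -3.7] M [-0.24 -0.21  0.01] gf 45.0
```

Request:
move_arm:
  steps:
    - {"dx":0,"dy":0,"dz":0,"spin":0}
    - {"dx":0,"dy":0,"dz":0,"spin":0}
    - {"dx":0,"dy":0,"dz":0,"spin":0}
  squeeze: 36

```text
time: 6.75
ee_pos: [0.5991, 0.174, 0.462]
eef_rot: [0.321, 0.947, -0.0, -0.0]
ft_force: [-0.1, -0.5, -5.1]
width: 0.0292
grip_force: 36.0
```

Request:
move_arm:
  steps:
    - {"dx":0,"dy":0,"dz":0,"spin":0}
    - {"dx":0,"dy":0,"dz":0,"spin":0}
    - {"dx":0,"dy":0,"dz":0,"spin":0}
  squeeze: 28

```text
time: 7.05
ee_pos: [0.5991, 0.174, 0.4627]
eef_rot: [0.321, 0.947, 0.0, -0.0]
ft_force: [-0.7, -0.1, -4.8]
width: 0.0297
grip_force: 28.0
```

Request:
move_arm:
  steps:
    - {"dx":0,"dy":0,"dz":0,"spin":0}
    - {"dx":0,"dy":0,"dz":0,"spin":0}
    - {"dx":0,"dy":0,"dz":0,"spin":0}
  squeeze: 21

```text
time: 7.35
ee_pos: [0.5991, 0.1741, 0.4628]
eef_rot: [0.321, 0.947, 0.0, -0.0]
ft_force: [0.2, 0.0, -3.4]
width: 0.0296
grip_force: 21.0
```

```bash
python3 -c "
from h import *
plan((.6003,.1743,.30),.9175)"
```

```text
t 7.35 grasp [0.5991 0.1741 0.2988] yaw 0.9181 spin 0.001 shift [-0.08  0.09 -0.12] w 0.0296 F [ 0.2  0.  -3.4] M [-0.09  0.    0.05] gf 21.0
```

Request:
move_arm:
  steps:
    - {"dx":0,"dy":0,"dz":0,"spin":0}
    - {"dx":0,"dy":0,"dz":0,"spin":0}
    - {"dx":0,"dy":0,"dz":0,"spin":0}
  squeeze: 16

```text
time: 7.65
ee_pos: [0.5991, 0.1741, 0.4628]
eef_rot: [0.321, 0.947, 0.0, -0.0]
ft_force: [-0.4, -0.3, -4.0]
width: 0.0296
grip_force: 16.0
```

Request:
move_arm:
  steps:
    - {"dx":0,"dy":0,"dz":0,"spin":0}
    - {"dx":0,"dy":0,"dz":0,"spin":0}
    - {"dx":0,"dy":0,"dz":0,"spin":0}
  squeeze: 12

```text
time: 7.95
ee_pos: [0.5991, 0.174, 0.4628]
eef_rot: [0.321, 0.947, 0.0, 0.0]
ft_force: [-0.2, -0.2, -4.3]
width: 0.0295
grip_force: 12.0
```

Request:
move_arm:
  steps:
    - {"dx":0,"dy":0,"dz":0,"spin":0}
    - {"dx":0,"dy":0,"dz":0,"spin":0}
    - {"dx":0,"dy":0,"dz":0,"spin":0}
  squeeze: 9

```text
time: 8.25
ee_pos: [0.5991, 0.174, 0.4627]
eef_rot: [0.321, 0.947, 0.0, 0.0]
ft_force: [-0.1, 0.7, -3.4]
width: 0.0298
grip_force: 9.0
```

```bash
python3 -c "
from h import *
plan((.6003,.1743,.30),.9175)"
```

```text
t 8.25 grasp [0.5991 0.174  0.2987] yaw 0.918 spin 0.0 shift [-0.07  0.09 -0.13] w 0.0298 F [-0.1  0.7 -3.4] M [-0.07 -0.07 -0.  ] gf 9.0
```

Request:
move_arm:
  steps:
    - {"dx":0,"dy":0,"dz":0,"spin":0}
    - {"dx":0,"dy":0,"dz":0,"spin":0}
    - {"dx":0,"dy":0,"dz":0,"spin":0}
    - {"dx":0,"dy":0,"dz":0,"spin":0}
  squeeze: 7

```text
time: 8.65
ee_pos: [0.5991, 0.174, 0.4628]
eef_rot: [0.321, 0.947, 0.0, -0.0]
ft_force: [0.2, 0.2, -3.6]
width: 0.0299
grip_force: 7.0
```

Request:
move_arm:
  steps:
    - {"dx":0,"dy":0,"dz":0,"spin":0}
    - {"dx":0,"dy":0,"dz":0,"spin":0}
    - {"dx":0,"dy":0,"dz":0,"spin":0}
    - {"dx":0,"dy":0,"dz":0,"spin":0}
    - {"dx":0,"dy":0,"dz":0,"spin":0}
    - {"dx":0,"dy":0,"dz":0,"spin":0}
    - {"dx":0,"dy":0,"dz":0,"spin":0}
    - {"dx":0,"dy":0,"dz":0,"spin":0}
  squeeze: 5.5

```text
time: 9.45
ee_pos: [0.5991, 0.174, 0.4627]
eef_rot: [0.321, 0.947, 0.0, -0.0]
ft_force: [0.4, 0.6, -5.4]
width: 0.03
grip_force: 5.5
```

```bash
python3 -c "
from h import *
import pickle
plan((.6003,.1743,.30),.9175)
c=imaging.camera('side')
P=proj(c,(.6,.174,.25)).astype(int);print(P, proj(c,(.599,.174,.30)),proj(c,(.599,.174,.138)))
x,y=P-[60,80]
cv2.imwrite('pics/s2.png',cv2.resize(c['img'][y:y+160,x:x+120],None,fx=3,fy=3)[:,:,::-1])"
```

```text
t 9.45 grasp [0.5991 0.1741 0.2987] yaw 0.918 spin 0.001 shift [-0.08  0.09 -0.13] w 0.03 F [ 0.4  0.6 -5.4] M [-0.04  0.   -0.03] gf 5.5
[368 174] [369.8932491  155.33151898] [365.61092353 214.60162342]
```

View pics/s2.png

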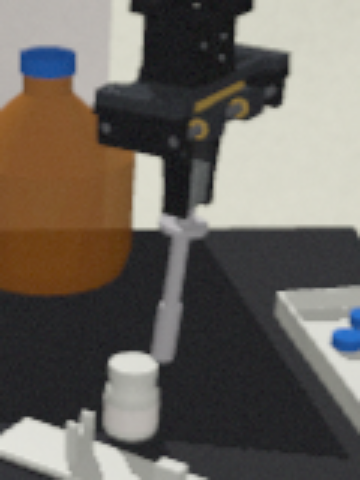

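The side crop shows the sensor hanging with its collar at crop (185,227) and tip at (162,358), about 6° short of plumb on the tip side. I'll measure this lean by code and ease it further with a small nudge.

```bash
cat >> h.py <<'E'
def lean(n=1):
    "lean of the hanging sensor in the side view, expressed along tool -x (rad), from the lit shaft pixels"
    c=imaging.camera("side");s=telemetry.read_state();m=R.from_quat(s["eef_rot"]).as_matrix()
    g=s["ee_pos"]+.164*m[:,2];im=c["img"].astype(int);mn=im.min(2)
    rows=[];ph=[]
    for h in np.linspace(.055,.15,25):
        u,v=proj(c,g-[0,0,h]);x0=int(u)-14
        seg=mn[int(round(v)),x0:x0+29];w=np.clip(seg-70,0,None)
        if w.sum()>0: rows.append([h,(w*np.arange(x0,x0+29)).sum()/w.sum()-u])
    a=np.array(rows);e=np.polyfit(a[:,0],a[:,1],1)
    px=proj(c,g-[0,0,.1]-.01*m[:,0])[0]-proj(c,g-[0,0,.1])[0]
    print("lean toward tool -x: %.3f rad, offset px %.2f at %.3f"%(e[0]/(px/.01),e[1],px),a[:,1].round(1).tolist())
E
python3 -c "
from h import *
lean()"
```

```text
lean toward tool -x: -0.122 rad, offset px 1.57 at 3.442 [-1.0, -1.1, -1.3, -1.5, -1.5, -1.4, -1.9, -2.0, -2.1, -2.1, -2.2, -2.5, -3.0, -2.7, -2.6, -3.0, -3.1, -3.1, -3.3, -3.4, -3.5, -3.7, -3.7, -4.0, -8.5]
```

Request:
move_arm:
  steps:
    - {"dx":0,"dy":0,"dz":0,"spin":0}
    - {"dx":0,"dy":0,"dz":0,"spin":0}
    - {"dx":0,"dy":0,"dz":0,"spin":0}
  squeeze: 4.6

```text
time: 9.85
ee_pos: [0.5991, 0.174, 0.4627]
eef_rot: [0.321, 0.947, 0.0, -0.0]
ft_force: [-0.2, -0.0, -4.9]
width: 0.0298
grip_force: 4.6
```

```bash
python3 -c "
from h import *
lean();plan((.6,.174,.3))"
```

```text
lean toward tool -x: -0.118 rad, offset px 1.56 at 3.442 [-0.9, -0.8, -1.3, -1.7, -1.4, -1.4, -1.7, -1.9, -2.0, -2.0, -1.9, -2.3, -2.8, -2.6, -2.6, -2.8, -2.9, -3.0, -3.2, -3.1, -3.3, -3.6, -3.6, -3.8, -8.2]
t 9.9 grasp [0.5991 0.1741 0.2987] yaw 0.918 spin 0.0 shift [-0.07  0.05 -0.13] w 0.0296 F [-0.5  0.4 -3.9] M [-0.08 -0.01  0.02] gf 4.6
```

Request:
move_arm:
  steps:
    - {"dx":1.2,"dy":0,"dz":0,"spin":0}
    - {"dx":1.0,"dy":0,"dz":0,"spin":0}
    - {"dx":0.8,"dy":0,"dz":0,"spin":0}
    - {"dx":0.6,"dy":0,"dz":0,"spin":0}
    - {"dx":0.4,"dy":0,"dz":0,"spin":0}
    - {"dx":0.2,"dy":0,"dz":0,"spin":0}
    - {"dx":0,"dy":0,"dz":0,"spin":0}
  squeeze: 5

```text
time: 10.6
ee_pos: [0.5656, 0.1996, 0.4628]
eef_rot: [0.321, 0.947, 0.0, 0.0]
ft_force: [-0.5, -0.0, -4.4]
width: 0.0299
grip_force: 5.0
```

```bash
sed -i 's/.055,.15,25/.055,.14,22/' h.py; python3 -c "
from h import *
lean();plan((.6,.174,.3))"
```

```text
lean toward tool -x: 0.009 rad, offset px 0.64 at 3.325 [0.7, 0.7, 0.7, 0.8, 0.9, 1.0, 1.0, 1.0, 1.1, 1.0, 1.0, 1.0, 0.9, 0.9, 0.8, 1.0, 1.0, 1.0, 1.0, 1.1, 1.1, 1.1]
t 10.65 grasp [0.5658 0.1994 0.2988] yaw 0.9178 spin 0.0 shift [-4.25  0.06 -0.12] w 0.0298 F [ 0.2  0.5 -4.1] M [-0.04 -0.09  0.01] gf 5.0
```

The sensor is now plumb to within about 0.01 rad. I'll regrip firmly, turn towards the stand's axes and carry it over.

Request:
move_arm:
  steps:
    - {"dx":0,"dy":0,"dz":0,"spin":0}
    - {"dx":0,"dy":0,"dz":0,"spin":0}
    - {"dx":0,"dy":0,"dz":0,"spin":0}
    - {"dx":0,"dy":0,"dz":0,"spin":0}
    - {"dx":0,"dy":0,"dz":0,"spin":-0.139}
    - {"dx":0,"dy":0,"dz":0,"spin":-0.139}
    - {"dx":0,"dy":0,"dz":0,"spin":-0.139}
    - {"dx":0,"dy":0,"dz":0,"spin":-0.14}
    - {"dx":0,"dy":0,"dz":0,"spin":-0.14}
    - {"dx":0,"dy":0,"dz":0,"spin":0}
  squeeze: 60

```text
time: 11.65
ee_pos: [0.5658, 0.1994, 0.4627]
eef_rot: [-0.023, 1.0, 0.0, -0.0]
ft_force: [0.0, -1.0, -3.8]
width: 0.029
grip_force: 60.0
```

```bash
python3 -c "
from h import *
lean();plan((.469,-.229,.30),1.615)"
```

```text
lean toward tool -x: 0.012 rad, offset px 0.63 at 3.788 [0.8, 0.8, 0.9, 0.9, 0.8, 1.0, 1.1, 1.1, 1.1, 1.2, 1.3, 1.2, 1.1, 1.0, 1.2, 1.3, 1.1, 1.1, 1.1, 1.2, 1.2, 1.2]
t 11.7 grasp [0.5658 0.1994 0.2988] yaw 1.6118 spin -0.003 shift [ 11.57 -42.37  -0.13] w 0.0291 F [ 0.2 -0.9 -3.4] M [ 0.03  0.05 -0.07] gf 60.0
```

Request:
move_arm:
  steps:
    - {"dx":0.3,"dy":-1,"dz":0,"spin":0}
    - {"dx":0.6,"dy":-2,"dz":0,"spin":0}
    - {"dx":0.8,"dy":-3,"dz":0,"spin":0}
    - {"dx":0.95,"dy":-3.5,"dz":0,"spin":0}
    - {"dx":0.95,"dy":-3.5,"dz":0,"spin":0}
    - {"dx":0.95,"dy":-3.5,"dz":0,"spin":0}
    - {"dx":0.95,"dy":-3.5,"dz":0,"spin":0}
    - {"dx":0.95,"dy":-3.5,"dz":0,"spin":0}
    - {"dx":0.95,"dy":-3.5,"dz":0,"spin":0}
    - {"dx":0.95,"dy":-3.5,"dz":0,"spin":0}
    - {"dx":0.95,"dy":-3.5,"dz":0,"spin":0}
    - {"dx":0.8,"dy":-3,"dz":0,"spin":0}

```text
time: 12.9
ee_pos: [0.4797, -0.1773, 0.4629]
eef_rot: [-0.02, 1.0, 0.0, 0.0]
ft_force: [0.5, 0.8, -4.4]
width: 0.0292
grip_force: 60.0
```

Request:
move_arm:
  steps:
    - {"dx":0.7,"dy":-2.4,"dz":0,"spin":0}
    - {"dx":0.5,"dy":-2,"dz":0,"spin":0}
    - {"dx":0.3,"dy":-1,"dz":0,"spin":0}
    - {"dx":0,"dy":0,"dz":0,"spin":0}
    - {"dx":0,"dy":0,"dz":0,"spin":0}

```text
time: 13.4
ee_pos: [0.4688, -0.2284, 0.4626]
eef_rot: [-0.022, 1.0, 0.0, 0.0]
ft_force: [0.7, -0.1, -4.2]
width: 0.0291
grip_force: 60.0
```

```bash
python3 - <<'E'
from h import *
plan((.469,-.229,.196),1.615)
c=imaging.camera("wrist")
import pickle; pickle.dump(c,open("w5.pkl","wb"))
S=np.array([.564,-.225]);y=.044;ex=np.array([np.cos(y),np.sin(y)]);ey=np.array([-ex[1],ex[0]])
for n,(a,b,z) in dict(seat=(0,0,.15),cl=(11,11,.15),cr=(11,-11,.15),le=(-45,11,.15),re=(-45,-11,.15),ro=(-45,-23,.15),hr=(23,-23,.15)).items():
    print(n,proj(c,[*(S+a/1e3*ex+b/1e3*ey),z]).round(1))
E
```

```text
t 13.4 grasp [ 0.4688 -0.2283  0.2986] yaw 1.6147 spin -0.0 shift [-0.02 -0.08 10.26] w 0.0291 F [ 0.7 -0.1 -4.2] M [ 0.04 -0.01  0.01] gf 60.0
seat [318.3 329.4]
cl [331.2 340.7]
cr [305.4 340.7]
le [331.9 280.6]
re [304.7 280.6]
ro [289.9 280.6]
hr [291.6 352.9]
```

```bash
cat > fit.py <<'E'
from m import *
from scipy.optimize import least_squares
pts=[((11,11),(583,245)),((11,-11),(622,243)),((-45,-11),(627,363)),((-45,-23),(660,361)),((23,-23),(653,212)),((23,23),(546,216))]
def pos(p,q,z=.15):
    c,s=np.cos(p[2]),np.sin(p[2]);x,y=np.array(q)/1e3
    return [p[0]+c*x-s*y,p[1]+s*x+c*y,z]
def res(p): return np.concatenate([(proj(a,pos(p,q))-[398+(u-400)/4-.375,105+v/4-.375]) for q,(u,v) in pts])
f=least_squares(res,[.564,-.225,.044],x_scale=[.01,.01,.1]);print("fit",f.x.round(4),f.fun.reshape(-1,2).round(2).tolist())
# side: light-edge rows down columns through near tine
g=b["img"].min(2).astype(int)
for q in[(-40,-23),(-30,-23),(-20,-23)]:
    u,v=proj(b,pos(f.x,q)); ui=int(round(u));print(q,u.round(1),v.round(1),"rows",int(v)-14,g[int(v)-14:int(v)+10,ui].tolist())
u,v=proj(b,pos(f.x,(-45,-17)));vi=int(round(v));print("tine end",u.round(1),v.round(1),int(u)-8,g[vi,int(u)-8:int(u)+8].tolist())
E
python3 fit.py | tail -5
```

```text
fit [ 0.564  -0.2244  0.0466] [[-1.35, -0.58], [0.8, -0.35], [0.95, -0.37], [-0.77, -0.01], [-0.77, 0.87], [1.14, 0.44]]
(-40, -23) 359.3 316.6 rows 302 [77, 65, 68, 124, 153, 158, 141, 89, 48, 53, 55, 192, 206, 204, 206, 192, 167, 159, 150, 95, 54, 54, 51, 55]
(-30, -23) 364.8 316.3 rows 302 [207, 205, 207, 174, 155, 159, 112, 63, 53, 57, 114, 194, 204, 204, 206, 176, 158, 157, 127, 73, 54, 58, 55, 58]
(-20, -23) 370.3 315.9 rows 301 [195, 203, 205, 195, 168, 159, 157, 102, 52, 48, 53, 148, 197, 205, 204, 199, 171, 157, 157, 102, 57, 56, 54, 57]
tine end 356.0 314.6 348 [52, 55, 54, 52, 54, 55, 52, 52, 75, 153, 194, 204, 205, 204, 204, 203]
```

Request:
move_arm:
  steps:
    - {"dx":0,"dy":0,"dz":1,"spin":0}
    - {"dx":0,"dy":0,"dz":2,"spin":0}
    - {"dx":0,"dy":0,"dz":2.3,"spin":0}
    - {"dx":0,"dy":0,"dz":2,"spin":0}
    - {"dx":0,"dy":0,"dz":1.3,"spin":0}
    - {"dx":0,"dy":0,"dz":0.7,"spin":0}
    - {"dx":0,"dy":0,"dz":0,"spin":0}
    - {"dx":0,"dy":0,"dz":0,"spin":0}

```text
time: 14.25
ee_pos: [0.4689, -0.2292, 0.3703]
eef_rot: [-0.022, 1.0, -0.0, 0.0]
ft_force: [0.8, -1.0, -3.5]
width: 0.029
grip_force: 60.0
```

```bash
python3 -c "
from h import *
plan((.564,-.2244,.2055),1.617)"
```

```text
t 14.25 grasp [ 0.469  -0.2292  0.2063] yaw 1.6151 spin -0.002 shift [-9.51  0.04  0.09] w 0.029 F [ 0.8 -1.  -3.5] M [ 0.04 -0.02 -0.01] gf 60.0
```

Request:
move_arm:
  steps:
    - {"dx":-0.7,"dy":0,"dz":0,"spin":0}
    - {"dx":-1,"dy":0,"dz":0,"spin":0}
    - {"dx":-1,"dy":0.05,"dz":0,"spin":0}
    - {"dx":-1,"dy":0,"dz":0,"spin":0}
    - {"dx":-1,"dy":0,"dz":0,"spin":0}
    - {"dx":-0.8,"dy":0,"dz":0,"spin":0}
    - {"dx":-0.5,"dy":0,"dz":0,"spin":0}
    - {"dx":0,"dy":0,"dz":0,"spin":0}

```text
time: 15.05
ee_pos: [0.5292, -0.2258, 0.3695]
eef_rot: [-0.022, 1.0, -0.0, -0.0]
ft_force: [-0.9, -1.0, -3.3]
width: 0.0291
grip_force: 60.0
```

```bash
python3 -c "
from h import *
plan((.564,-.2244,.2055),1.617)"
```

```text
t 15.05 grasp [ 0.5291 -0.2259  0.2055] yaw 1.6154 spin -0.002 shift [-3.49 -0.01  0.  ] w 0.0291 F [-0.9 -1.  -3.3] M [0.07 0.03 0.04] gf 60.0
```

Request:
move_arm:
  steps:
    - {"dx":-0.7,"dy":0,"dz":0,"spin":0}
    - {"dx":-0.8,"dy":0,"dz":0,"spin":0}
    - {"dx":-0.8,"dy":0,"dz":0,"spin":0}
    - {"dx":-0.6,"dy":0,"dz":0,"spin":0}
    - {"dx":-0.4,"dy":0,"dz":0,"spin":0}
    - {"dx":0,"dy":0,"dz":0,"spin":0}
    - {"dx":0,"dy":0,"dz":0,"spin":0}

```text
time: 15.75
ee_pos: [0.5614, -0.2247, 0.3696]
eef_rot: [-0.022, 1.0, 0.0, -0.0]
ft_force: [-0.5, -0.0, -4.3]
width: 0.0291
grip_force: 60.0
```

```bash
python3 -c "
from h import *
plan((.564,-.2244,.2055),1.617)"
```

```text
t 15.75 grasp [ 0.5613 -0.2247  0.2056] yaw 1.6147 spin -0.002 shift [-0.27  0.02  0.01] w 0.0291 F [-0.5 -0.  -4.3] M [-0.02  0.03 -0.01] gf 60.0
```

Request:
move_arm:
  steps:
    - {"dx":-0.2,"dy":0,"dz":0,"spin":0}
    - {"dx":-0.1,"dy":0,"dz":0,"spin":0}
    - {"dx":0,"dy":0,"dz":0.5,"spin":0}
    - {"dx":0,"dy":0,"dz":0.5,"spin":0}
    - {"dx":0,"dy":0,"dz":0.4,"spin":0}
    - {"dx":0,"dy":0,"dz":0.2,"spin":0}
    - {"dx":0,"dy":0,"dz":0,"spin":0}
    - {"dx":0,"dy":0,"dz":0,"spin":0}

```text
time: 16.55
ee_pos: [0.5645, -0.2245, 0.3538]
eef_rot: [-0.022, 1.0, 0.0, 0.0]
ft_force: [0.0, 0.1, -3.9]
width: 0.029
grip_force: 60.0
```

```bash
python3 - <<'E'
from fit import *
plan((.564,-.2244,.185),1.617)
c=imaging.camera("side");im=c["img"].copy()
p=f.x
P=proj(c,pos(p,(-10,0),.13));x0,y0=(P-[80,60]).astype(int)
z=cv2.resize(im[y0:y0+120,x0:x0+160],None,fx=5,fy=5,interpolation=cv2.INTER_CUBIC)
cv2.imwrite("pics/s3.png",z[:,:,::-1])
o=lambda X:((proj(c,X)-[x0,y0]+.5)*5-.5).round(0).tolist()
print("fork near outer edge",o(pos(p,(-45,-23))),o(pos(p,(23,-23))),"seat",o(pos(p,(0,0))),"tip exp",o(pos(p,(0,0),.024)))
E
```

```text
rack corners [[0.6438, 0.1839, 0.008], [0.5999, 0.1286, 0.008], [0.4321, 0.2595, 0.008], [0.4737, 0.3139, 0.008]]
len [np.float64(0.0706), np.float64(0.2128), np.float64(0.0685), np.float64(0.2141)] ctr [0.5374 0.2215 0.008 ]
rack yaw -0.6572880189290095 boss pred [0.5967373  0.17566223]
tip,collar,headend [0.47117383 0.27199899 0.045     ] [0.57328744 0.19627845 0.045     ] [0.60982977 0.16406435 0.056     ] yaw -0.6380596573169343
hl [ 0.5872 -0.201   0.15  ]
hr [ 0.5897 -0.2478  0.15  ]
cl [ 0.5734 -0.2154  0.15  ]
cr [ 0.5748 -0.2334  0.15  ]
rt_in [ 0.5188 -0.2357  0.15  ]
rt_out [ 0.5201 -0.2509  0.15  ]
lt_in [ 0.5313 -0.215   0.15  ]
pin [ 0.5014 -0.1805  0.174 ] gate end [ 0.4972 -0.1808  0.156 ] hinge [ 0.5241 -0.2099  0.156 ]
fit [ 0.564  -0.2244  0.0466] [[-1.35, -0.58], [0.8, -0.35], [0.95, -0.37], [-0.77, -0.01], [-0.77, 0.87], [1.14, 0.44]]
(-40, -23) 359.3 316.6 rows 302 [77, 65, 68, 124, 153, 158, 141, 89, 48, 53, 55, 192, 206, 204, 206, 192, 167, 159, 150, 95, 54, 54, 51, 55]
(-30, -23) 364.8 316.3 rows 302 [207, 205, 207, 174, 155, 159, 112, 63, 53, 57, 114, 194, 204, 204, 206, 176, 158, 157, 127, 73, 54, 58, 55, 58]
(-20, -23) 370.3 315.9 rows 301 [195, 203, 205, 195, 168, 159, 157, 102, 52, 48, 53, 148, 197, 205, 204, 199, 171, 157, 157, 102, 57, 56, 54, 57]
tine end 356.0 314.6 348 [52, 55, 54, 52, 54, 55, 52, 52, 75, 153, 194, 204, 205, 204, 204, 203]
t 16.55 grasp [ 0.5645 -0.2244  0.1898] yaw 1.615 spin -0.002 shift [0.05 0.01 0.48] w 0.029 F [ 0.   0.1 -3.9] M [ 0.03  0.03 -0.08] gf 60.0
fork near outer edge [325.0, 311.0] [510.0, 300.0] seat [434.0, 263.0] tip exp [409.0, 510.0]
```

View pics/s3.png

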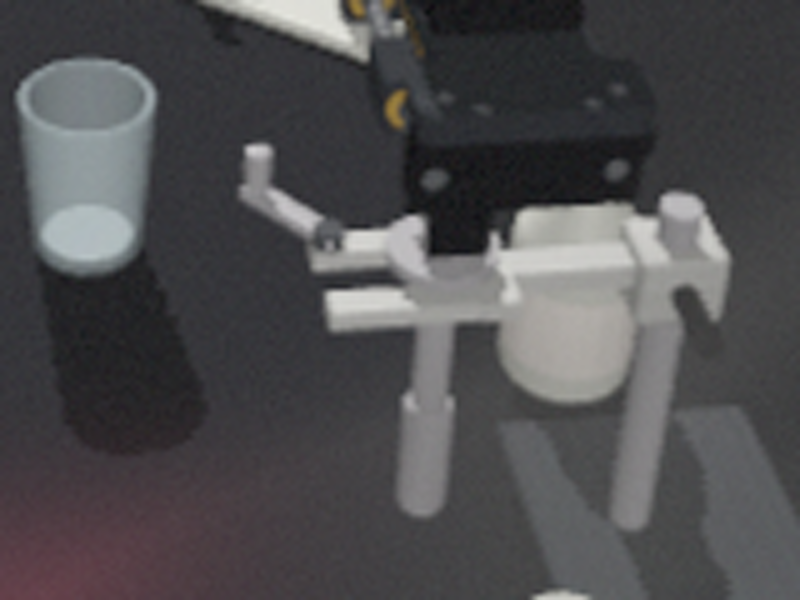

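The side view shows the shaft in the slot with the collar over the tines just short of touching, and the tip at about (421,512), close to the expected place. I'll lower it to contact.

Request:
move_arm:
  steps:
    - {"dx":0,"dy":0,"dz":0.15,"spin":0}
    - {"dx":0,"dy":0,"dz":0.1,"spin":0}
    - {"dx":0,"dy":0,"dz":0,"spin":0}
    - {"dx":0,"dy":0,"dz":0,"spin":0}

```text
time: 17.0
ee_pos: [0.5645, -0.2244, 0.3512]
eef_rot: [-0.022, 1.0, 0.0, -0.0]
ft_force: [-0.8, 0.2, -3.8]
width: 0.0291
grip_force: 60.0
```

Request:
move_arm:
  steps:
    - {"dx":0,"dy":0,"dz":0.1,"spin":0}
    - {"dx":0,"dy":0,"dz":0,"spin":0}
    - {"dx":0,"dy":0,"dz":0,"spin":0}

```text
time: 17.3
ee_pos: [0.5647, -0.2244, 0.3508]
eef_rot: [-0.022, 1.0, 0.0, 0.001]
ft_force: [0.3, 1.5, 4.4]
width: 0.029
grip_force: 60.0
```

Request:
move_arm:
  steps:
    - {"dx":0,"dy":0,"dz":0.1,"spin":0}
    - {"dx":0,"dy":0,"dz":0,"spin":0}
    - {"dx":0,"dy":0,"dz":0,"spin":0}

```text
time: 17.6
ee_pos: [0.5647, -0.2245, 0.3508]
eef_rot: [-0.022, 1.0, 0.0, 0.001]
ft_force: [-3.9, 3.0, 11.4]
width: 0.0288
grip_force: 60.0
```

Request:
move_arm:
  steps:
    - {"dx":0,"dy":0,"dz":-0.12,"spin":0}
    - {"dx":0,"dy":0,"dz":0,"spin":0}
  squeeze: 8

```text
time: 17.8
ee_pos: [0.5647, -0.2244, 0.3508]
eef_rot: [-0.022, 1.0, -0.0, 0.001]
ft_force: [0.5, 1.2, 4.0]
width: 0.0298
grip_force: 8.0
```

Request:
move_arm:
  steps:
    - {"dx":0,"dy":0,"dz":0,"spin":0}
    - {"dx":0,"dy":0,"dz":0,"spin":0}
    - {"dx":0,"dy":0,"dz":0,"spin":0}
    - {"dx":0,"dy":0,"dz":0,"spin":0}
    - {"dx":0,"dy":0,"dz":0,"spin":0}
  claw: 5

```text
time: 18.3
ee_pos: [0.5645, -0.2245, 0.3503]
eef_rot: [-0.022, 1.0, 0.0, -0.0]
ft_force: [-0.4, -0.1, 0.4]
width: 0.0494
grip_force: 0.0
```

```bash
python3 - <<'E' | tail -2
from fit import *
plan((.564,-.2244,.185),1.617)
lean()
E
```

```text
t 18.3 grasp [ 0.5644 -0.2244  0.1863] yaw 1.615 spin -0.002 shift [0.04 0.01 0.13] w 0.0494 F [-0.4 -0.1  0.4] M [ 0.05 -0.01 -0.03] gf 0.0
lean toward tool -x: 0.068 rad, offset px -2.88 at 5.094 [-3.0, -1.5, -0.8, -4.3, 1.6, 1.9, 1.0, 1.0, 1.0, 1.2, 1.3, 1.3, 0.4, 0.5, 1.0, 1.3, 1.2, 1.2, 1.3, 1.4, 1.3, 1.2]
```

The sensor is released and hanging plumb. I'll rise and work out the gate arc.

Request:
move_arm:
  steps:
    - {"dx":0,"dy":0,"dz":-1,"spin":0}
    - {"dx":0,"dy":0,"dz":-2,"spin":0}
    - {"dx":0,"dy":0,"dz":-2,"spin":0}
    - {"dx":0,"dy":0,"dz":-2,"spin":0}
    - {"dx":0,"dy":0,"dz":-1,"spin":0}
    - {"dx":0,"dy":0,"dz":0,"spin":0}

```text
time: 18.95
ee_pos: [0.5646, -0.2247, 0.4321]
eef_rot: [-0.022, 1.0, -0.0, 0.001]
ft_force: [0.1, -0.6, 0.3]
width: 0.0499
grip_force: 0.0
```

```bash
cat > g.py <<'E'
from fit import *
H=np.array(pos(f.x,(-39,17)))[:2]
def ang(X): 
    d=R.from_euler("z",-f.x[2]).apply([*(np.array(X)[:2]-H),0]);return np.arctan2(-d[0],-d[1])%(2*np.pi),np.linalg.norm(d)
def pin(a): return np.array(pos(f.x,(-39-36*np.sin(a),17-36*np.cos(a)),.174))
E
python3 - <<'E' | tail -5
from g import *
t=B(518,390,.174);s=ray(b,335+34/4-.4,280+20/4-.4,.174)
print("H",H,"top pin",t,ang(t),"side pin",s,ang(s))
print(pin(2.5),pin(2.4))
P=pin(ang((t+s)/2)[0]);plan((P[0],P[1],.26))
c=imaging.camera("wrist")
for X in (pin(2.45),pin(2.55)): print(proj(c,X))
E
```

```text
H [ 0.52420273 -0.20925309] top pin [ 0.50135337 -0.18052538  0.174     ] (np.float64(2.5162285395176642), np.float64(0.036706600414957775)) side pin [ 0.50149301 -0.18360761  0.174     ] (np.float64(2.463383837908382), np.float64(0.03425524664638572))
[ 0.50133896 -0.18144575  0.174     ] [ 0.49867708 -0.18386724  0.174     ]
t 18.95 grasp [ 0.5651 -0.2248  0.2681] yaw 1.6149 spin 0.0 shift [6.2  4.59 0.79] w 0.0499 F [ 0.1 -0.6  0.3] M [ 0.06  0.04 -0.01] gf 0.0
[396.23712545 143.08489326]
[399.59260935 148.0453637 ]
```

Request:
move_arm:
  steps:
    - {"dx":0.8,"dy":0.6,"dz":0,"spin":0}
    - {"dx":1.6,"dy":1.2,"dz":0,"spin":0}
    - {"dx":1.6,"dy":1.2,"dz":0,"spin":0}
    - {"dx":1.4,"dy":1,"dz":0,"spin":0}
    - {"dx":0.8,"dy":0.6,"dz":0,"spin":0}
    - {"dx":0,"dy":0,"dz":2,"spin":0}
    - {"dx":0,"dy":0,"dz":2,"spin":0}
    - {"dx":0,"dy":0,"dz":1.8,"spin":0}
    - {"dx":0,"dy":0,"dz":0,"spin":0}
    - {"dx":0,"dy":0,"dz":0,"spin":0}
  claw: 4

```text
time: 20.0
ee_pos: [0.5004, -0.1812, 0.3725]
eef_rot: [-0.022, 1.0, -0.0, -0.0]
ft_force: [-0.5, 0.6, 0.1]
width: 0.04
grip_force: 0.0
```

```bash
python3 - <<'E' | tail -1
from g import *
P=pin(2.49);plan((P[0],P[1],.179))
E
```

```text
t 20.0 grasp [ 0.5003 -0.1812  0.2085] yaw 1.615 spin 0.0 shift [-0.08 -0.05  2.95] w 0.04 F [-0.5  0.6  0.1] M [ 0.04  0.02 -0.04] gf 0.0
```

Request:
move_arm:
  steps:
    - {"dx":-0.05,"dy":0,"dz":0.8,"spin":0}
    - {"dx":0,"dy":0,"dz":0.8,"spin":0}
    - {"dx":0,"dy":0,"dz":0.8,"spin":0}
    - {"dx":0,"dy":0,"dz":0.5,"spin":0}
    - {"dx":0,"dy":0,"dz":0,"spin":0}
    - {"dx":0,"dy":0,"dz":0,"spin":0}

```text
time: 20.6
ee_pos: [0.501, -0.1813, 0.3434]
eef_rot: [-0.022, 1.0, -0.0, -0.0]
ft_force: [1.2, 0.2, 0.1]
width: 0.0401
grip_force: 0.0
```

Request:
move_arm:
  steps:
    - {"dx":0,"dy":0,"dz":0,"spin":0}
    - {"dx":0,"dy":0,"dz":0,"spin":0}
    - {"dx":0,"dy":0,"dz":0,"spin":0}
    - {"dx":0,"dy":0,"dz":0,"spin":0}
    - {"dx":0,"dy":0,"dz":0,"spin":0}
    - {"dx":0,"dy":0,"dz":0,"spin":0}
  claw: 0.6
  squeeze: 10

```text
time: 21.2
ee_pos: [0.5013, -0.1819, 0.3438]
eef_rot: [-0.022, 1.0, -0.001, 0.001]
ft_force: [2.9, -4.7, -2.1]
width: 0.0092
grip_force: 10.0
```

```bash
python3 - <<'E' | tail -14
from g import *
P=pin(2.49);plan((P[0],P[1],.179))
s=telemetry.read_state();g=s["ee_pos"]+.164*R.from_quat(s["eef_rot"]).as_matrix()[:,2]
a0=ang(g)[0];print(ang(g))
m=R.from_quat(s["eef_rot"]).as_matrix();A=np.linspace(a0,0,13)
Q=np.array([pin(x) for x in A]);Q[:,2]=0
print(np.c_[A[1:],(np.diff(Q,axis=0)@m*100)].round(2)[:, :3].tolist())
E
```

```text
cl [ 0.5734 -0.2154  0.15  ]
cr [ 0.5748 -0.2334  0.15  ]
rt_in [ 0.5188 -0.2357  0.15  ]
rt_out [ 0.5201 -0.2509  0.15  ]
lt_in [ 0.5313 -0.215   0.15  ]
pin [ 0.5014 -0.1805  0.174 ] gate end [ 0.4972 -0.1808  0.156 ] hinge [ 0.5241 -0.2099  0.156 ]
fit [ 0.564  -0.2244  0.0466] [[-1.35, -0.58], [0.8, -0.35], [0.95, -0.37], [-0.77, -0.01], [-0.77, 0.87], [1.14, 0.44]]
(-40, -23) 359.3 316.6 rows 302 [77, 65, 68, 124, 153, 158, 141, 89, 48, 53, 55, 192, 206, 204, 206, 192, 167, 159, 150, 95, 54, 54, 51, 55]
(-30, -23) 364.8 316.3 rows 302 [207, 205, 207, 174, 155, 159, 112, 63, 53, 57, 114, 194, 204, 204, 206, 176, 158, 157, 127, 73, 54, 58, 55, 58]
(-20, -23) 370.3 315.9 rows 301 [195, 203, 205, 195, 168, 159, 157, 102, 52, 48, 53, 148, 197, 205, 204, 199, 171, 157, 157, 102, 57, 56, 54, 57]
tine end 356.0 314.6 348 [52, 55, 54, 52, 54, 55, 52, 52, 75, 153, 194, 204, 205, 204, 204, 203]
t 21.2 grasp [ 0.5017 -0.1821  0.1798] yaw 1.6145 spin 0.0 shift [0.06 0.05 0.08] w 0.0092 F [ 2.9 -4.7 -2.1] M [-0.85 -0.77 -0.01] gf 10.0
(np.float64(2.494742417064299), np.float64(0.03527961818151565))
[[2.29, 0.54, -0.51], [2.08, 0.43, -0.61], [1.87, 0.29, -0.69], [1.66, 0.14, -0.73], [1.46, -0.01, -0.75], [1.25, -0.16, -0.73], [1.04, -0.31, -0.68], [0.83, -0.45, -0.6], [0.62, -0.56, -0.5], [0.42, -0.65, -0.37], [0.21, -0.71, -0.23], [0.0, -0.74, -0.08]]
```

Request:
move_arm:
  steps:
    - {"dx":0.27,"dy":-0.25,"dz":0,"spin":0}
    - {"dx":0.27,"dy":-0.26,"dz":0,"spin":0}
    - {"dx":0.43,"dy":-0.61,"dz":0,"spin":0}
    - {"dx":0.29,"dy":-0.69,"dz":0,"spin":0}
    - {"dx":0.14,"dy":-0.73,"dz":0,"spin":0}
    - {"dx":-0.01,"dy":-0.75,"dz":0,"spin":0}
    - {"dx":0,"dy":0,"dz":0,"spin":0}

```text
time: 21.9
ee_pos: [0.4879, -0.216, 0.3432]
eef_rot: [-0.021, 1.0, -0.0, -0.001]
ft_force: [-4.6, 0.2, 2.8]
width: 0.0093
grip_force: 10.0
```

```bash
python3 - <<'E' | tail -2
from g import *
P=pin(1.46);plan((P[0],P[1],.179))
s=telemetry.read_state();g=s["ee_pos"]+.164*R.from_quat(s["eef_rot"]).as_matrix()[:,2]
print(ang(g))
E
```

```text
t 21.9 grasp [ 0.4877 -0.216   0.1792] yaw 1.6133 spin 0.0 shift [-0.1   0.11  0.02] w 0.0093 F [-4.6  0.2  2.8] M [0.05 1.03 0.04] gf 10.0
(np.float64(1.4335586811490015), np.float64(0.03711858552193635))
```

Request:
move_arm:
  steps:
    - {"dx":-0.2,"dy":-0.68,"dz":0,"spin":0}
    - {"dx":-0.33,"dy":-0.66,"dz":0,"spin":0}
    - {"dx":-0.46,"dy":-0.58,"dz":0,"spin":0}
    - {"dx":-0.57,"dy":-0.49,"dz":0,"spin":0}
    - {"dx":-0.65,"dy":-0.36,"dz":0,"spin":0}
    - {"dx":-0.71,"dy":-0.22,"dz":0,"spin":0}
    - {"dx":0,"dy":0,"dz":0,"spin":0}

```text
time: 22.6
ee_pos: [0.52, -0.2446, 0.3434]
eef_rot: [-0.022, 1.0, -0.001, 0.0]
ft_force: [-0.9, -5.7, -0.3]
width: 0.0094
grip_force: 10.0
```

```bash
python3 - <<'E' | tail -2
from g import *
P=pin(0);plan((P[0],P[1],.179))
s=telemetry.read_state();g=s["ee_pos"]+.164*R.from_quat(s["eef_rot"]).as_matrix()[:,2]
print(ang(g))
E
```

```text
t 22.6 grasp [ 0.5201 -0.2451  0.1794] yaw 1.6141 spin 0.0 shift [-0.58 -0.04  0.04] w 0.0094 F [-0.9 -5.7 -0.3] M [-1.27  0.16  0.03] gf 10.0
(np.float64(0.16094243184097715), np.float64(0.036094263961448124))
```

Now the last few mm to the stop.

Request:
move_arm:
  steps:
    - {"dx":-0.3,"dy":-0.03,"dz":0,"spin":0}
    - {"dx":-0.25,"dy":0,"dz":0,"spin":0}
    - {"dx":0,"dy":0,"dz":0,"spin":0}
    - {"dx":0,"dy":0,"dz":0,"spin":0}

```text
time: 23.0
ee_pos: [0.5248, -0.2452, 0.3435]
eef_rot: [-0.021, 1.0, -0.002, 0.0]
ft_force: [-1.4, -8.8, -1.0]
width: 0.0094
grip_force: 10.0
```

Request:
move_arm:
  steps:
    - {"dx":-0.15,"dy":0,"dz":0,"spin":0}
    - {"dx":0,"dy":0,"dz":0,"spin":0}
    - {"dx":0,"dy":0,"dz":0,"spin":0}

```text
time: 23.3
ee_pos: [0.5262, -0.2453, 0.3435]
eef_rot: [-0.021, 1.0, -0.002, 0.0]
ft_force: [-1.1, -9.5, -1.1]
width: 0.0094
grip_force: 10.0
```

Request:
move_arm:
  steps:
    - {"dx":-0.15,"dy":0,"dz":0,"spin":0}
    - {"dx":0,"dy":0,"dz":0,"spin":0}
    - {"dx":0,"dy":0,"dz":0,"spin":0}

```text
time: 23.6
ee_pos: [0.5277, -0.2454, 0.3435]
eef_rot: [-0.021, 1.0, -0.002, 0.0]
ft_force: [-0.5, -9.4, -1.6]
width: 0.0094
grip_force: 10.0
```

```bash
python3 - <<'E' | tail -2
from g import *
P=pin(0);plan((P[0],P[1],.179))
s=telemetry.read_state();g=s["ee_pos"]+.164*R.from_quat(s["eef_rot"]).as_matrix()[:,2]
print(ang(g))
E
```

```text
t 23.6 grasp [ 0.5278 -0.246   0.1795] yaw 1.613 spin 0.0 shift [0.19 0.09 0.05] w 0.0094 F [-0.5 -9.4 -1.6] M [-2.11  0.24  0.07] gf 10.0
(np.float64(6.230953833890822), np.float64(0.03694666316628664))
```

Request:
move_arm:
  steps:
    - {"dx":-0.15,"dy":-0.1,"dz":0,"spin":0}
    - {"dx":0,"dy":0,"dz":0,"spin":0}
    - {"dx":0,"dy":0,"dz":0,"spin":0}

```text
time: 23.9
ee_pos: [0.5294, -0.2457, 0.3434]
eef_rot: [-0.021, 1.0, -0.002, 0.0]
ft_force: [-1.8, -7.2, -0.7]
width: 0.0096
grip_force: 10.0
```

```bash
python3 - <<'E' | tail -5
from g import *
P=pin(0);plan((P[0],P[1],.179))
c=imaging.camera("side");cv2.imwrite("s4.png",c["img"][:,:,::-1])
g=c["img"].min(2).astype(int)
for a in (0,.15,.3):
  # bar near-end at several points, expected pixels of the bar's middle top
  print(a,[proj(c,pos(f.x,(-39-r_*np.sin(a),17-r_*np.cos(a)),.156)).round(1).tolist() for r_ in(18,41)], proj(c,pin(a)).round(1))
u,v=proj(c,pos(f.x,(-39,-1),.156)).round().astype(int);print(u,v,[g[k,u-20:u+20].tolist() for k in(v-1,v+1)])
E
```

```text
t 23.9 grasp [ 0.5296 -0.2462  0.1794] yaw 1.6137 spin 0.0 shift [0.37 0.11 0.04] w 0.0096 F [-1.8 -7.2 -0.7] M [-1.56  0.28  0.08] gf 10.0
0 [[357.9, 306.3], [360.2, 314.3]] [360.3 304.7]
0.15 [[356.5, 306.3], [356.8, 314.4]] [357.2 304.7]
0.3 [[355.0, 306.1], [353.3, 314.1]] [354.2 304.5]
358 306 [[51, 53, 50, 51, 51, 53, 53, 53, 51, 53, 53, 51, 53, 43, 28, 30, 28, 61, 80, 82, 82, 75, 53, 27, 24, 28, 25, 27, 27, 20, 24, 27, 25, 26, 28, 29, 27, 29, 31, 29], [52, 53, 50, 48, 48, 52, 54, 54, 50, 53, 54, 47, 55, 42, 28, 26, 29, 34, 43, 51, 48, 35, 27, 24, 25, 30, 25, 28, 25, 29, 27, 27, 24, 23, 22, 30, 26, 25, 27, 28]]
```

Request:
move_arm:
  steps:
    - {"dx":0,"dy":0,"dz":0,"spin":0}
    - {"dx":0,"dy":0,"dz":0,"spin":0}
    - {"dx":0,"dy":0,"dz":0,"spin":0}
    - {"dx":0,"dy":0,"dz":-1.2,"spin":0}
    - {"dx":0,"dy":0,"dz":-1.6,"spin":0}
    - {"dx":1,"dy":0,"dz":0,"spin":0}
    - {"dx":1.6,"dy":0.05,"dz":0,"spin":0}
    - {"dx":1.4,"dy":0.05,"dz":0,"spin":0}
    - {"dx":0,"dy":0,"dz":0,"spin":0}
  claw: 3

```text
time: 24.85
ee_pos: [0.4873, -0.2455, 0.3716]
eef_rot: [-0.021, 1.0, 0.0, 0.0]
ft_force: [-0.1, 0.5, 1.2]
width: 0.0302
grip_force: 0.0
```

Request:
move_arm:
  steps:
    - {"dx":0,"dy":0,"dz":0,"spin":0}
    - {"dx":0,"dy":0,"dz":0,"spin":0}
    - {"dx":0,"dy":0,"dz":0.8,"spin":0}
    - {"dx":0,"dy":0,"dz":1,"spin":0}
    - {"dx":0,"dy":0,"dz":0.9,"spin":0}
    - {"dx":0,"dy":0,"dz":0,"spin":0}
    - {"dx":0,"dy":0,"dz":0,"spin":0}
  claw: 0

```text
time: 25.55
ee_pos: [0.4891, -0.2449, 0.344]
eef_rot: [-0.022, 1.0, 0.0, -0.0]
ft_force: [-0.3, 0.3, 0.1]
width: 0.0003
grip_force: 0.0
```

```bash
python3 - <<'E' | tail -12
from g import *
P=pin(0);plan((P[0]-.0145,P[1],.179))
c=imaging.camera("side");cv2.imwrite("s5.png",c["img"][:,:,::-1])
g=c["img"].min(2).astype(int)
u,v=proj(c,pin(0)).round().astype(int);print(u,v)
for k in range(v-3,v+8): print(k,g[k,u-14:u+14].tolist())
E
```

```text
360 305
302 [29, 28, 28, 25, 26, 24, 22, 24, 22, 30, 27, 25, 27, 23, 27, 28, 26, 24, 26, 28, 40, 64, 79, 81, 78, 54, 20, 60]
303 [27, 26, 21, 29, 23, 28, 20, 33, 23, 30, 22, 26, 23, 28, 27, 27, 22, 24, 28, 24, 58, 77, 81, 83, 85, 61, 24, 56]
304 [24, 28, 32, 25, 28, 24, 21, 29, 22, 23, 25, 27, 27, 27, 31, 26, 24, 19, 28, 27, 51, 73, 83, 89, 76, 44, 31, 84]
305 [30, 21, 26, 31, 27, 27, 26, 26, 28, 23, 20, 27, 24, 24, 19, 28, 24, 28, 23, 22, 30, 38, 47, 54, 44, 26, 26, 90]
306 [20, 25, 26, 29, 26, 31, 23, 31, 29, 27, 26, 30, 27, 30, 26, 25, 25, 29, 22, 22, 27, 24, 29, 28, 28, 25, 20, 113]
307 [26, 26, 24, 25, 24, 22, 20, 26, 27, 19, 18, 24, 29, 22, 27, 27, 27, 29, 21, 24, 27, 24, 24, 26, 29, 29, 30, 119]
308 [23, 27, 29, 29, 27, 27, 27, 22, 24, 24, 23, 27, 21, 30, 28, 23, 28, 22, 28, 28, 26, 23, 24, 23, 30, 29, 23, 121]
309 [23, 23, 26, 29, 27, 28, 31, 27, 25, 23, 17, 20, 27, 23, 19, 31, 26, 25, 23, 26, 21, 31, 29, 28, 26, 26, 70, 150]
310 [26, 26, 25, 25, 27, 31, 26, 30, 27, 30, 51, 59, 51, 68, 81, 77, 62, 42, 40, 45, 41, 46, 46, 50, 78, 103, 115, 147]
311 [22, 34, 44, 41, 50, 49, 49, 44, 46, 50, 113, 129, 119, 131, 130, 128, 101, 58, 51, 50, 54, 53, 48, 51, 63, 88, 116, 134]
312 [26, 42, 51, 53, 49, 54, 51, 51, 56, 56, 110, 135, 132, 140, 138, 138, 121, 102, 93, 114, 130, 130, 131, 131, 122, 112, 124, 133]
```

Request:
move_arm:
  steps:
    - {"dx":-0.5,"dy":0,"dz":0,"spin":0}
    - {"dx":-0.5,"dy":0,"dz":0,"spin":0}
    - {"dx":-0.4,"dy":0,"dz":0,"spin":0}
    - {"dx":-0.2,"dy":0,"dz":0,"spin":0}
    - {"dx":0,"dy":0,"dz":0,"spin":0}

```text
time: 26.1
ee_pos: [0.5055, -0.2441, 0.3443]
eef_rot: [-0.022, 1.0, -0.0, -0.0]
ft_force: [-0.1, 0.5, 0.6]
width: 0.0006
grip_force: 0.0
```

Request:
move_arm:
  steps:
    - {"dx":-0.2,"dy":0,"dz":0,"spin":0}
    - {"dx":-0.1,"dy":0,"dz":0,"spin":0}
    - {"dx":0,"dy":0,"dz":0,"spin":0}

```text
time: 26.4
ee_pos: [0.5082, -0.2441, 0.3444]
eef_rot: [-0.022, 1.0, 0.0, -0.0]
ft_force: [0.6, -1.2, -0.7]
width: 0.0001
grip_force: 0.0
```

Request:
move_arm:
  steps:
    - {"dx":-0.2,"dy":0,"dz":0,"spin":0}
    - {"dx":0,"dy":0,"dz":0,"spin":0}

```text
time: 26.6
ee_pos: [0.5102, -0.2441, 0.3444]
eef_rot: [-0.022, 1.0, -0.0, -0.0]
ft_force: [0.2, 0.3, 0.2]
width: 0.0006
grip_force: 0.2
```

Request:
move_arm:
  steps:
    - {"dx":-0.15,"dy":0,"dz":0,"spin":0}
    - {"dx":0,"dy":0,"dz":0,"spin":0}

```text
time: 26.8
ee_pos: [0.5115, -0.2441, 0.3444]
eef_rot: [-0.022, 1.0, -0.0, -0.0]
ft_force: [-1.9, -1.9, 0.8]
width: 0.0007
grip_force: 0.8
```

Request:
move_arm:
  steps:
    - {"dx":-0.15,"dy":0,"dz":0,"spin":0}
    - {"dx":0,"dy":0,"dz":0,"spin":0}

```text
time: 27.0
ee_pos: [0.5125, -0.2442, 0.3442]
eef_rot: [-0.022, 1.0, 0.0, -0.001]
ft_force: [-5.7, -1.6, 2.7]
width: 0.0006
grip_force: 2.7
```

Request:
move_arm:
  steps:
    - {"dx":-0.15,"dy":0,"dz":0,"spin":0}
    - {"dx":0,"dy":0,"dz":0,"spin":0}

```text
time: 27.2
ee_pos: [0.5133, -0.2444, 0.344]
eef_rot: [-0.021, 1.0, 0.0, -0.002]
ft_force: [-10.6, -0.8, 4.7]
width: 0.0004
grip_force: 4.4
```

The finger pressed the gate pin against a stiff stop at pin x ≈ 0.526, exactly where it should be when shut. I'll back off, rise clear and check by code.

Request:
move_arm:
  steps:
    - {"dx":0.5,"dy":0,"dz":0,"spin":0}
    - {"dx":1,"dy":0,"dz":0,"spin":0}
    - {"dx":1.5,"dy":0,"dz":-1,"spin":0}
    - {"dx":2,"dy":0,"dz":-3,"spin":0}
    - {"dx":2.5,"dy":1,"dz":-3,"spin":0}
    - {"dx":2,"dy":2,"dz":-3,"spin":0}
    - {"dx":1.5,"dy":3,"dz":-3,"spin":0}
    - {"dx":0,"dy":4,"dz":-2,"spin":0}
    - {"dx":0,"dy":4,"dz":0,"spin":0}
    - {"dx":0,"dy":3,"dz":0,"spin":0}
    - {"dx":0,"dy":1.5,"dz":0,"spin":0}
    - {"dx":0,"dy":0,"dz":0,"spin":0}

```text
time: 28.4
ee_pos: [0.3961, -0.062, 0.4945]
eef_rot: [-0.024, 1.0, 0.0, 0.001]
ft_force: [-0.7, 0.3, -0.2]
width: 0.0004
grip_force: 0.0
```

```bash
python3 - <<'E' | tail -22
from g import *
c=imaging.camera("side");t=imaging.camera("top");g=c["img"].min(2).astype(int)
o=b["img"].min(2).astype(int)
s=telemetry.read_state();print(s["time"],s["ee_pos"].round(3))
u,v=proj(c,pin(0)).round(1);u0,v0=int(u),int(v);print("pin(0) px",u,v,"pin(.15)",proj(c,pin(.15)).round(1))
for k in range(v0-3,v0+8): print(k,g[k,u0-8:u0+10].tolist())
for z in(.03,.05,.10,.12):
  u,v=proj(c,pos(f.x,(0,0),z));w=g[int(round(v)),int(u)-14:int(u)+15];w=np.clip(w-70,0,None);print("axis z",z,(w*np.arange(int(u)-14,int(u)+15)).sum()/w.sum()-u)
G=t["img"].min(2).astype(int)
for n,(x,y) in dict(jar=(183,168),flask=(381,140),pot=(481,168),beaker=(334,238)).items():
  D=np.abs(G-a["img"].min(2).astype(int))[y-20:y+20,x-20:x+20];D2=(D>40).sum();print(n,"changed px",D2)
u,v=proj(t,pin(0)).round().astype(int);print("top pin px",u,v)
E
```

```text
28.5 [ 0.396 -0.064  0.494]
pin(0) px 360.3 304.7 pin(.15) [357.2 304.7]
301 [55, 75, 89, 91, 95, 97, 96, 96, 124, 153, 179, 191, 189, 191, 190, 192, 191, 194]
302 [55, 98, 103, 89, 107, 96, 100, 126, 154, 186, 205, 206, 205, 206, 206, 206, 206, 202]
303 [50, 85, 86, 143, 176, 175, 176, 180, 181, 193, 203, 205, 205, 204, 206, 205, 205, 199]
304 [55, 99, 127, 149, 177, 190, 190, 192, 191, 193, 195, 199, 203, 206, 203, 200, 195, 190]
305 [51, 94, 145, 150, 167, 189, 185, 191, 196, 193, 191, 190, 184, 177, 174, 170, 172, 179]
306 [51, 81, 135, 145, 168, 192, 183, 174, 184, 193, 192, 182, 161, 154, 157, 158, 153, 162]
307 [53, 64, 125, 145, 157, 178, 182, 160, 148, 159, 158, 151, 140, 145, 157, 157, 148, 136]
308 [54, 58, 118, 152, 142, 168, 180, 147, 131, 139, 141, 138, 118, 107, 113, 106, 95, 104]
309 [53, 52, 76, 100, 97, 158, 175, 144, 131, 141, 142, 138, 106, 65, 61, 62, 55, 78]
310 [50, 55, 50, 51, 68, 150, 169, 143, 134, 139, 140, 129, 91, 55, 50, 53, 56, 59]
311 [50, 50, 52, 52, 56, 123, 150, 139, 137, 139, 139, 125, 87, 52, 52, 54, 55, 53]
axis z 0.03 1.5745561757958058
axis z 0.05 1.7294706030253337
axis z 0.1 1.2906112264515741
axis z 0.12 -4.055406350288308
jar changed px 0
flask changed px 0
pot changed px 455
beaker changed px 658
top pin px 463 189
```

```bash
python3 - <<'E'
from h import *
import pickle
a,b=pickle.load(open("cams.pkl","rb"));c=imaging.camera("side")
A=b["img"];C=c["img"]
for n,(x,y,w,h) in dict(pot=(404,393,20,24),beaker=(310,288,18,24),flask=(406,310,10,30),jar=(352,226,12,16)).items():
    T=cv2.Canny(A[y-h:y+h,x-w:x+w],60,150);S=C[y-h-8:y+h+8,x-w-8:x+w+8]
    m=cv2.matchTemplate(S,A[y-h:y+h,x-w:x+w],cv2.TM_CCOEFF_NORMED);_,s,_,l=cv2.minMaxLoc(m);print(n,round(s,3),"shift px",l[0]-8,l[1]-8)
E
```

```text
pot 0.99 shift px 0 0
beaker 0.999 shift px 0 0
flask 0.999 shift px 0 0
jar 0.922 shift px 0 0
```

The bystanders have not moved, the sensor hangs plumb and the gate is shut, so I'm handing the job in.

```bash
python3 -c "
from bench import job
print(job.close_job())"
```

```text
the job is handed in; nothing more can be done
None
```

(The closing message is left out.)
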